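Open the colorimeter's sample hatch by its push-push latch

ROBOT

A 7-joint arm with a two-finger parallel gripper is mounted at the origin on the work surface. World frame = base frame: x ahead of the robot, y to its left, z up, the work surface at z = 0. Lengths are in m, angles in rad, forces in N, time in s.
With the tool pointing down it reaches from about 0.425 to 0.95 m from the base axis. Payload 4.7 kg.
Tool frame: the origin (TCP) lies midway between the tips of the shut fingers; the grasp point (between the pads) lies 19 mm behind it; z points along the fingers, y is the line along which they close (so a half turn about z gives the same grasp; the last joint's range is limited). The gripper opens to 85 mm and grips with 20 to 120 N. Pads are 22 mm wide; open, the fingers measure 114 mm over their backs; the gripper's body (76 mm by 85 mm) begins 54 mm behind the grasp point. The pads swing forward as they close: fully open they stand 13 mm farther back than shut.
Start: joints at [1.208, 0.469, -0.049, 1.532, 0.024, 1.141, -0.082], TCP at [0.221, -0.638, 0.231] pointing down, gripper open.
Joint ranges: [-2.59, 2.59], [-0.33, 1.99], [-1.39, 1.29], [0.1, 2.45], [-1.04, 4.18], [0.21, 1.99], [-2.66, 2.66]. Speed limits (rad/s): [2.57, 2.57, 3.14, 3.14, 3.14, 3.14, 3.14].

INTERFACE

Orientations are given as a unit quaternion [x, y, z, w].
In Python, from workcell import arm gives the robot as it stands.
- The arm moves only by the tool move_arm, never from a script. Its argument "series" is a list that holds one entry, the list of rows, each a list of 6 numbers: the shift along the tool's x, y, z in m, then the turn, a rotation vector about the tool's x, y, z in rad. A call has exactly 10 rows; each row is the pose to reach, as a shift and turn from the pose commanded when the call began, along the tool's axes at that moment; what a row does not reach only later rows make up. A row lasts 1/12 s, in which the tool goes at most 41.7 mm and 7.16 degrees, less where a joint would pass 70% of its speed; a pose out of reach is approached as far as the arm can. A call with a gripper value outside its range is refused whole. "gripper" is the finger opening in m, from 0 to 0.0854, set as the call begins (left out, the last holds). The fingers move at their own pace and stop on an object; "grip_force" is the grip in N (left out, the last holds). Time passes only in rows, so rows that repeat a pose let the fingers close, or fill a call up. It gives the time, the measured TCP pose, the force, the opening and the grip force at its end, in the units of the state.
- arm.get_obs(): the state, without advancing time (a new reading comes with each control period).
- arm.camera(name): name is "scene" or "top" or "wrist"; returns a dict with "image" (480x640x3 uint8, red, green, blue), "vfov" (degrees; the focal length in pixels is half the picture's height over the tangent of half this angle, whatever the lens; pixels are square), "cx", "cy" (the principal point, pixels), "k1" (the pictures are not rectified: a ray, as slopes to the right and down, at radius r is drawn at 1 + k1 r^2 times it, then the intrinsics apply), "origin" and "attitude" of the camera in the world; the wrist camera has in their place "tool_from_camera" (4x4, takes a point from camera to tool coordinates, whose origin is the TCP and whose axes are the flange's). Camera axes: x right, y up, looking along -z (the intrinsics and any distortion apply to the point x, -y, -z); pixel columns grow to the right and rows downward; lengths in m; the calibration is good to about 2 mm. A picture is of the moment at which its call begins: read the wrist's pose just before it. There is no depth.
- arm.sign_off(): hands the job in; it is judged then, once.
The state is a dict: "time": time; "q": joint angles; "joint_velocities": joint speeds; "joint_efforts": joint torques, N m; "eef_pos": TCP position; "tcp_rot": TCP orientation; "contact_force": force on the tool from outside, world axes, zero at the start; "ft_torque": the same for the moment, N m; "finger_gap": finger opening in m; "gripper_force": force on a finger pad.
Only numpy, scipy, OpenCV 4.12 (cv2) and the standard library are available. Lean on these libraries where they do the work, as an engineer would, in place of code of your own. Each camera call takes 0.05 s, during which the arm holds its last target. There are 200 camera calls.

TASK

Open the sample port of the colorimeter - the instrument with the large square hatch on top - for the next sample: with closed fingertips press the free edge of that hatch straight down, all the way to its stop, so that the push-push latch lets go, then take the hand up and away, see that the hatch has sprung up, and leave it standing open with nothing touching it. Only press, without forcing: do not pinch, pry or lift anything, do not press the narrow battery hatch of the instrument beside it, and leave the beaker, the bottle and the slide box where they stand.

Things in the scene. Friction and masses are not known exactly. Their poses are not given: they have to be found in the camera images.
- colorimeter: White plastic bench instrument, fixed, 150 mm deep (its x), 130 mm wide (y), top 78 mm above the bench, on either side. In the front half of its top is the large square grey sample hatch (70 x 70 mm), behind it a screen and three keys. Origin: centre of its underside; x points from its front (hatch's free edge) to its rear (hinge), z up.
- sample_hatch_pad (a point): The spot to press: three black ribs near the free edge of the square sample hatch, on its upper surface, mid-width, 58 mm from the hinge, 12 mm from the free edge; 88 mm above the bench when shut. The hatch stands 10 mm proud of the housing. Axes when shut: as the colorimeter's (x to the rear, y along the hinge, z up).
- sample_hatch_hinge (a point): Point on the hinge axis of the sample hatch, mid-width, at the rear edge of the hatch, 78 mm above the bench.
- sample_hatch (a joint): Sample hatch angle, rad: about 0 shut and latched; negative pressed in, hard stop at -0.08 (4.6 mm down at the pad); spring holds it open at 1.15 (free edge 145 mm above the bench). About 3 N at the pad pushes it in; past -0.05 (3 mm) the latch lets go, and as the finger rises the hatch swings up after it within a second. Pushed fully down again, it latches shut. Latched, it resists pulling.
- lamp_supply: White plastic microscope lamp supply, 150 mm deep by 100 mm wide, top face 78 mm above the bench, fixed, with a narrow grey battery hatch (70 x 38 mm) on top and a black knob and switch behind it. Not to be pressed. Origin: centre of its underside; x from front to rear.
- battery_hatch (a joint): Angle of the narrow battery hatch, rad: about 0 shut and latched. It has the same kind of latch (pressing it would open it) and must stay shut.
- beaker: Empty glass beaker, diameter 64 mm, 75 mm high, loose; it stands between the robot and the instruments or beyond them. Origin: centre of its underside.
- reagent: Closed amber glass bottle with black cap, diameter 48 mm, 85 mm high, loose; it stands beyond the instruments or in front of them. Origin: centre of its underside.
- slide_box: Wooden box of microscope slides, 97 x 62 x 31 mm, loose, to the left of the instruments. Origin: centre of its underside.
Things that resemble listed ones, but are neither listed nor needed, are in the scene too. Leave any blue or purple look-alike of the colorimeter alone.

How it is judged:
By the outcome, as a careful person would: the job done as asked, in the order asked, and still so for the second after the job is handed in, with the robot touching nothing.
It also fails if it takes over 35 s, if anything falls off the work surface, if the arm or the gripper's body presses on something with over 40 N, if the wrist force passes 120 N, or if a joint passes its speed limit or range.

## Working session

There is one attempt and no reset: what is moved stays moved. The work goes in short steps, Python scripts to look and compute and a tool call to move; the robot and the scene stay as the last step left them, time stands still between calls to the robot, and variables do not carry over. Pictures are saved under pics/ and viewed, at most 10 in all, crops included, and the job is handed in when it is done.

Besides the shell and the picture viewer there is one more tool, called as name(argument=value, ...), one argument or row to a line, values as JSON. move_arm: Moves the arm, as the interface text tells. Its arguments: {"type":"object","properties":{"series":{"type":"array","items":{"type":"array","items":{"type":"array","items":{"type":"number"}}}},"gripper":{"type":"number"},"grip_force":{"type":"number"}},"required":["series"]}

```bash
mkdir -p pics; cat > h.py <<'E'
import numpy as np, cv2, json
from scipy.spatial.transform import Rotation as R
from workcell import arm
def snap(n,f):
    o=arm.get_obs(); c=arm.camera(n); im=c.pop("image"); cv2.imwrite(f"pics/{f}.png",im[:,:,::-1])
    c={k:np.array(v).tolist() for k,v in c.items() if not isinstance(v,str)}
    c["p"]=np.array(o["eef_pos"]).tolist(); c["r"]=np.array(o["tcp_rot"]).tolist(); json.dump(c,open(f"pics/{f}.json","w")); return c
def cam(c):
    if "tool_from_camera" in c:
        T=np.array(c["tool_from_camera"]); Q=R.from_quat(c["r"]).as_matrix(); return np.array(c["p"])+Q@T[:3,3], Q@T[:3,:3]
    a=np.array(c["attitude"]); return np.array(c["origin"]), (a if a.shape==(3,3) else R.from_quat(a).as_matrix())
def ray(f,u,v):
    c=json.load(open(f"pics/{f}.json")); F=240/np.tan(np.radians(c["vfov"])/2)
    K=np.array([[F,0,c["cx"]],[0,F,c["cy"]],[0,0,1]]); x,y=cv2.undistortPoints(np.array([[[u,v]]],float),K,np.array([c["k1"],0,0,0.]),)[0,0]
    # iterate exactly
    xd,yd=(u-c["cx"])/F,(v-c["cy"])/F
    for _ in range(50):
        s=1+c["k1"]*(x*x+y*y); x,y=xd/s,yd/s
    o,Q=cam(c); d=Q@np.array([x,-y,-1]); return o,d/np.linalg.norm(d)
def plane(f,u,v,z):
    o,d=ray(f,u,v); return o+d*(z-o[2])/d[2]
def tri(*obs):
    A=np.zeros((3,3)); b=np.zeros(3); L=[]
    for f,u,v in obs:
        o,d=ray(f,u,v); P=np.eye(3)-np.outer(d,d); A+=P; b+=P@o; L.append((o,P))
    x=np.linalg.solve(A,b); return x,[round(float(np.linalg.norm(P@(x-o)))*1000,1) for o,P in L]
E
python3 - <<'E'
from h import *
for n in("scene","top"):
    c=snap(n,n+"0"); print(c)
print(arm.get_obs())
E
```

```text
{'vfov': 46.84058684239929, 'cx': 315.68485590183633, 'cy': 243.54654738846753, 'k1': 0.03993273378280164, 'origin': [1.3842590537890889, -0.00800770324632541, 0.9240671317560152], 'attitude': [0.2869645769099098, 0.26230887650269785, 0.6088771024070377, 0.6914579228494085], 'p': [0.22095437104150303, -0.6371968079845033, 0.23026732693893315], 'r': [0.9861040110666507, 0.166126241928855, -0.00019807692168922146, -0.0009549169552915912]}
{'vfov': 47.15762630060324, 'cx': 314.17135560926545, 'cy': 236.6691044478762, 'k1': 0.041449588851419646, 'origin': [0.3732726814117511, 0.06382907506094702, 1.3438481332658603], 'attitude': [0.04470148228772362, -0.04362277381926517, -0.6969311538699782, 0.7144129043144828], 'p': [0.22098093166241345, -0.6371789036852527, 0.23026547852614215], 'r': [0.9860999720919785, 0.16615015546564743, -0.000188712983266257, -0.0009670916969426779]}
{'time': 0.1, 'q': array([ 1.20812497,  0.4693489 , -0.04857223,  1.5335463 ,  0.02413226,
        1.14099932, -0.08225901]), 'joint_velocities': array([-0.00034515, -0.00089864,  0.00186632, -0.00368733,  0.00054506,
       -0.00185951, -0.00116839]), 'joint_efforts': array([ 5.31202131e-04, -5.11514139e+01, -4.69721330e-02, -2.38389891e+01,
        1.08336282e-02,  4.36097762e-03,  3.16123635e-05]), 'eef_pos': array([ 0.22096122, -0.63727039,  0.23038624]), 'tcp_rot': array([ 9.86101313e-01,  1.66142905e-01, -1.90694436e-04, -8.36256767e-04]), 'contact_force': array([ 0.85838537, -0.26651662, -0.43608917]), 'ft_torque': array([ 0.00443768, -0.01381251,  0.02242496]), 'gripper_force': 0.0, 'finger_gap': 0.08571252258704454}
```

View pics/scene0.png

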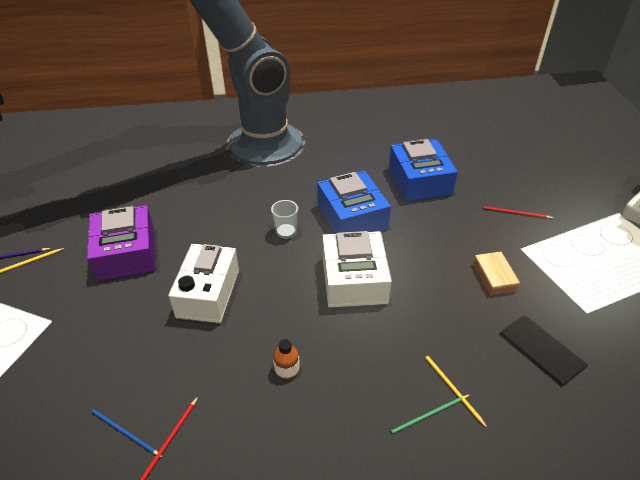

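View pics/top0.png

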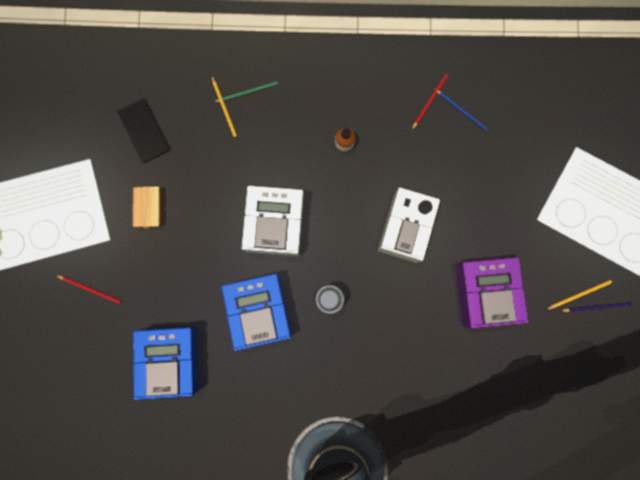

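The target could be confused with several things. In scene/top pixels they are:
- white instrument with square hatch: (355,265)/(272,220)
- white lamp supply with narrow hatch: (206,280)/(410,225)
- blue look-alikes: (353,203)/(256,312) and (421,168)/(163,362)
- purple look-alike: (122,240)/(493,292)

I choose the white one with the square hatch, screen and three keys, and will check it in a close crop.

```bash
python3 - <<'E'
import cv2,numpy as np
a=cv2.imread("pics/scene0.png")[222:312,310:400]; b=cv2.imread("pics/top0.png")[175:265,228:318]
f=lambda i:cv2.resize(i,None,fx=4.4,fy=4.4,interpolation=cv2.INTER_CUBIC)
cv2.imwrite("pics/crop.png",np.hstack([f(a),f(b)]))
E
```

```text
(no output)
```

View pics/crop.png

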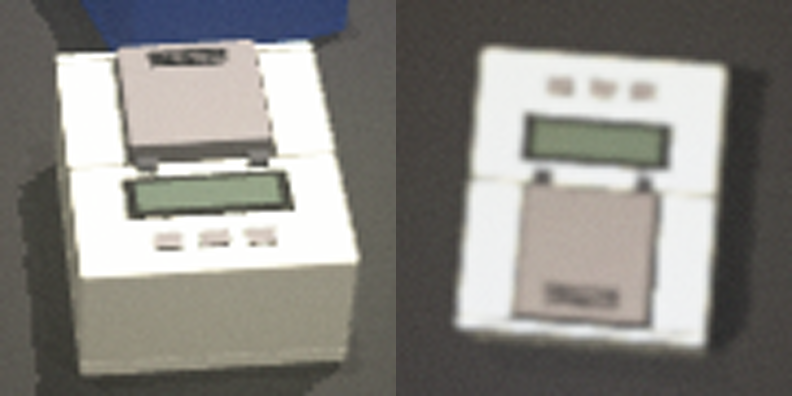

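The crop confirms the white instrument: square grey hatch with black ribs at the free edge, screen and three keys behind. The ribs are at scene ≈(352.3,234.6) and top ≈(269.7,241.7).

```bash
python3 - <<'E'
from h import *
S=lambda x,y:("scene0",(x+.5)/4.4-.5+310,(y+.5)/4.4-.5+222)
T=lambda x,y:("top0",(x-396+.5)/4.4-.5+228,(y+.5)/4.4-.5+175)
P=lambda n,a,b:print(n,*tri(a,b))
P("pad",S(188,57),T(581,295))
P("rearL",S(273,143),T(526,187)); P("rearR",S(135,147),T(658,193))
P("scr front-left",S(290,175),T(527,158))
P("scr rear-right",S(128,217),T(668,127))
P("housing rearL",S(357,260),T(482,47)); P("housing rearR",S(82,277),T(727,66))
for n,a in dict(pad=(581,295),FL=(514,317),FR=(650,325),RL=(526,187),RR=(658,193)).items(): print(n,plane(*T(*a),.088))
print("beaker",plane("top0",330,299,.04),"lamp",plane("top0",410,225,.078),"blue front hatch",plane("top0",256,312,.08))
o=arm.get_obs(); print(R.from_quat(o["tcp_rot"]).as_matrix())
E
```

```text
pad [0.51649496 0.16843203 0.09079382] [1.0, 1.0]
rearL [0.57394727 0.20028087 0.08322406] [0.8, 0.8]
rearR [0.57196033 0.13170703 0.08761808] [0.5, 0.5]
scr front-left [0.59076817 0.20325834 0.0775066 ] [1.5, 1.5]
scr rear-right [0.60869478 0.12543033 0.07856074] [2.0, 2.0]
housing rearL [0.64943074 0.22616035 0.07839657] [1.7, 1.7]
housing rearR [0.6427489  0.09688896 0.07809143] [0.2, 0.2]
pad [0.51693824 0.16970455 0.088     ]
FL [0.50452817 0.20422011 0.088     ]
FR [0.50208197 0.13318704 0.088     ]
RL [0.57329804 0.20054988 0.088     ]
RR [0.57184197 0.13116701 0.088     ]
beaker [0.39009173 0.02693173 0.04      ] lamp [ 0.56511604 -0.15415592  0.078     ] blue front hatch [0.35612529 0.19572557 0.08      ]
[[ 9.44792998e-01  3.27667154e-01 -6.53964324e-04]
 [ 3.27667792e-01 -9.44791672e-01  1.58590274e-03]
 [-9.82118105e-05 -1.71263285e-03 -9.99998529e-01]]
```

The measured pad is at (0.517, 0.169, ~0.089), the hatch is about 70 mm square and its yaw is about -2°. All of that fits the description. Closing the fingers and going round at height.

move_arm(
  series=[
    [[0.02,-0.015,0,0,0,0.03],[0.05,-0.036,0,0,0,0.07],[0.08,-0.058,0,0,0,0.11],[0.11,-0.08,0,0,0,0.15],[0.14,-0.102,0,0,0,0.19],[0.17,-0.124,0,0,0,0.23],[0.2,-0.145,0,0,0,0.27],[0.23,-0.167,0,0,0,0.3],[0.26,-0.189,0,0,0,0.32],[0.283,-0.206,0,0,0,0.334]],
  ],
  gripper=0,
  grip_force=20,
)

```text
time: 0.93
eef_pos: [0.4226, -0.3471, 0.2311]
tcp_rot: [1.0, 0.001, 0.0, -0.001]
contact_force: [-0.3, 0.2, 1.0]
finger_gap: 0.0001
gripper_force: 0.0
```

move_arm(
  series=[
    [[0.006,-0.03,0,0,0,0],[0.012,-0.07,0,0,0,0],[0.018,-0.11,0,0,0,0],[0.024,-0.15,0,0,0,0],[0.03,-0.19,0,0,0,0],[0.036,-0.23,0,0,0,0],[0.042,-0.27,0,0,0,0],[0.048,-0.31,0,0,0,0],[0.054,-0.35,0,0,0,0],[0.06,-0.38,0,0,0,0]],
  ],
)

```text
time: 1.77
eef_pos: [0.4806, 0.0332, 0.2313]
tcp_rot: [1.0, 0.001, 0.0, -0.0]
contact_force: [1.2, 0.3, -0.1]
finger_gap: -0.0001
gripper_force: 0.0
```

```bash
python3 - <<'E'
from h import *
c=snap("wrist","w1"); print(c)
E
```

```text
{'vfov': 62.183822693518366, 'cx': 318.7234700055649, 'cy': 241.86813851683505, 'k1': -0.08496044098194934, 'tool_from_camera': [[-0.0009260776846850799, 0.9550591101387264, 0.29641396478766546, 0.07637732871543018], [0.9999994747009412, 0.0010146717870752606, -0.0001450482802334509, 1.6562385356570786e-05], [-0.0004392925688120804, 0.2964136747557136, -0.9550595481119752, -0.1423409214047263], [0.0, 0.0, 0.0, 1.0]], 'p': [0.48063467066902443, 0.033240800694486795, 0.2313455635296683], 'r': [0.999998893062003, 0.0014440114956815312, 1.8683552707908206e-05, -0.0003582687456289485]}
```

View pics/w1.png

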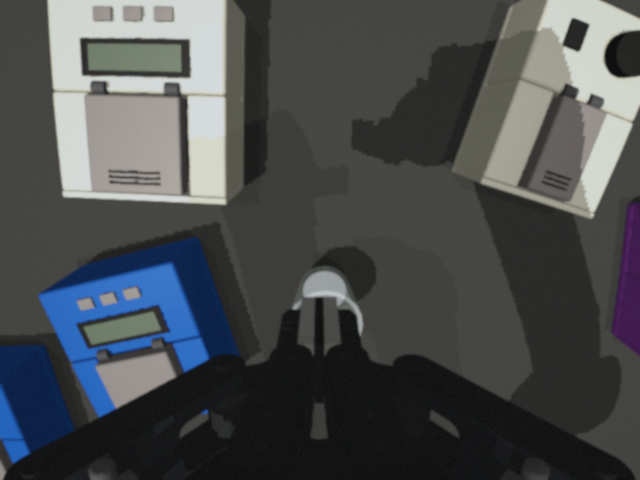

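The wrist view shows the white colorimeter at upper left with its ribs at (134,178). The lamp supply is upper right, and the blue look-alike lower left.

```bash
python3 - <<'E'
from h import *
print(plane("w1",134,178,.088)); print(tri(("w1",134,178),("top0",269.7,241.7)),tri(("w1",134,178),("scene0",352.3,234.6)),tri(("w1",134,178),("top0",269.7,241.7),("scene0",352.3,234.6)))
E
```

```text
[0.5169558  0.16836849 0.088     ]
(array([0.5168657 , 0.16964145, 0.08568117]), [0.3, 0.3]) (array([0.51737552, 0.16695662, 0.09142974]), [0.2, 0.2]) (array([0.5167002 , 0.16806799, 0.09027169]), [0.9, 1.3, 0.9])
```

move_arm(
  series=[
    [[0.009,-0.03,0.01,0,0,0],[0.018,-0.06,0.02,0,0,0],[0.027,-0.09,0.04,0,0,0],[0.034,-0.12,0.06,0,0,0],[0.036,-0.135,0.08,0,0,0],[0.036,-0.135,0.1,0,0,0],[0.036,-0.135,0.115,0,0,0],[0.036,-0.135,0.125,0,0,0],[0.036,-0.135,0.125,0,0,0],[0.036,-0.135,0.125,0,0,0]],
  ],
)

```text
time: 2.65
eef_pos: [0.5172, 0.1641, 0.1061]
tcp_rot: [1.0, -0.0, -0.0, 0.0]
contact_force: [0.1, -0.2, 0.6]
finger_gap: 0.0001
gripper_force: 0.0
```

```bash
python3 - <<'E'
from h import *
snap("wrist","w2")
o=arm.get_obs();print(o["eef_pos"],o["contact_force"])
E
```

```text
[0.51770728 0.16439106 0.10691093] [1.04788447 0.50182623 0.36261656]
```

View pics/w2.png

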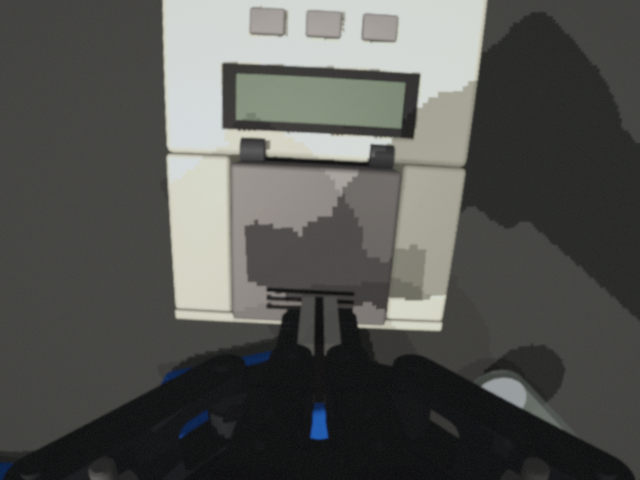

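The closed fingertips are directly over the ribs (ribs centred at about (311,299)), about 4 mm off towards −y. I'll correct that and press gently.

move_arm(
  series=[
    [[0,-0.004,0.004,0,0,0],[0,-0.004,0.009,0,0,0],[0,-0.004,0.013,0,0,0],[0,-0.004,0.015,0,0,0],[0,-0.004,0.016,0,0,0],[0,-0.004,0.017,0,0,0],[0,-0.004,0.018,0,0,0],[0,-0.004,0.019,0,0,0],[0,-0.004,0.02,0,0,0],[0,-0.004,0.02,0,0,0]],
  ],
)

```text
time: 3.53
eef_pos: [0.5168, 0.1685, 0.0862]
tcp_rot: [1.0, -0.0, -0.0, 0.0]
contact_force: [-2.1, -0.4, 3.7]
finger_gap: -0.0002
gripper_force: 1.7
```

move_arm(
  series=[
    [[0,0,0.0005,0,0,0],[0,0,0.001,0,0,0],[0,0,0.0015,0,0,0],[0,0,0.002,0,0,0],[0,0,0.0025,0,0,0],[0,0,0.003,0,0,0],[0,0,0.003,0,0,0],[0,0,0.003,0,0,0],[0,0,0.003,0,0,0],[0,0,0.003,0,0,0]],
  ],
)

```text
time: 4.37
eef_pos: [0.517, 0.1686, 0.0839]
tcp_rot: [1.0, -0.0, -0.0, 0.0]
contact_force: [-5.1, -0.4, 8.1]
finger_gap: -0.0004
gripper_force: 4.3
```

move_arm(
  series=[
    [[0,0,0.0003,0,0,0],[0,0,0.0006,0,0,0],[0,0,0.001,0,0,0],[0,0,0.001,0,0,0],[0,0,0.001,0,0,0],[0,0,0.001,0,0,0],[0,0,0.001,0,0,0],[0,0,0.001,0,0,0],[0,0,0.001,0,0,0],[0,0,0.001,0,0,0]],
  ],
)

```text
time: 5.2
eef_pos: [0.517, 0.1687, 0.0837]
tcp_rot: [1.0, -0.0, 0.0, 0.0]
contact_force: [-6.8, -1.3, 14.0]
finger_gap: 0.0003
gripper_force: 7.5
```

The hatch is at its stop: the force rises steeply with almost no travel. I'm rising now, straight up first and then forward, away from the hatch.

move_arm(
  series=[
    [[0,0,-0.004,0,0,0],[0,0,-0.012,0,0,0],[0,0,-0.024,0,0,0],[0,0,-0.04,0,0,0],[0,0,-0.06,0,0,0],[0,0,-0.08,0,0,0],[0,0,-0.1,0,0,0],[0,0,-0.12,0,0,0],[0,0,-0.14,0,0,0],[0,0,-0.15,0,0,0]],
  ],
)

```text
time: 6.03
eef_pos: [0.5186, 0.1692, 0.2356]
tcp_rot: [1.0, -0.0, 0.003, -0.001]
contact_force: [0.0, -1.0, 0.3]
finger_gap: 0.0001
gripper_force: 0.0
```

move_arm(
  series=[
    [[0,0.03,-0.01,0,0,0],[0,0.06,-0.02,0,0,0],[0,0.1,-0.02,0,0,0],[0,0.14,-0.02,0,0,0],[0,0.18,-0.02,0,0,0],[0,0.21,-0.02,0,0,0],[0,0.23,-0.02,0,0,0],[0,0.24,-0.02,0,0,0],[0,0.24,-0.02,0,0,0],[0,0.24,-0.02,0,0,0]],
  ],
)

```text
time: 6.87
eef_pos: [0.5172, -0.0704, 0.2523]
tcp_rot: [1.0, 0.0, 0.0, -0.0]
contact_force: [-0.3, 1.5, -0.4]
finger_gap: 0.0002
gripper_force: 0.0
```

```bash
python3 - <<'E'
from h import *
snap("scene","s3"); print(arm.get_obs()["eef_pos"])
E
```

```text
[ 0.51729195 -0.06943307  0.25232797]
```

View pics/s3.png

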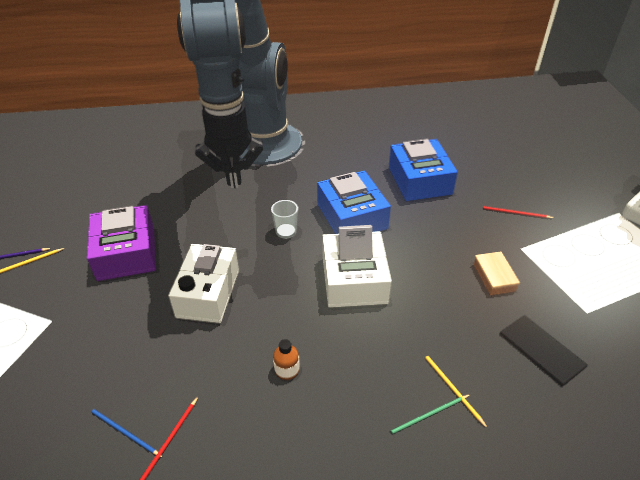

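The scene view shows the hatch apparently standing up at (355,242), with everything else unmoved and the hand clear. A zoomed crop should confirm it.

```bash
python3 - <<'E'
from h import *
snap("top","t4")
a=cv2.imread("pics/s3.png")[215:305,310:400]; b=cv2.imread("pics/t4.png")[175:265,228:318]
f=lambda i:cv2.resize(i,None,fx=4.4,fy=4.4,interpolation=cv2.INTER_CUBIC)
cv2.imwrite("pics/crop2.png",np.hstack([f(a),f(b)]))
E
```

```text
(no output)
```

View pics/crop2.png

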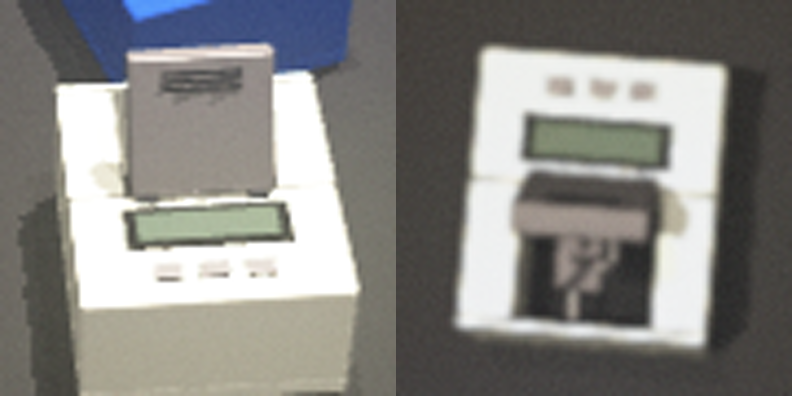

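The hatch stands open with the sample port visible beneath it, and nothing touches it.

```bash
python3 -c "
from workcell import arm
print(arm.sign_off())"
```

```text
the job is handed in; nothing more can be done
None
```

The colorimeter's sample hatch was pressed to its stop at about 14 N and sprang up; it stands open with the hand clear and nothing else moved, and the job was handed in at about 7 s.

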